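# Release the concealed catch of the document box

### The job

The blue document box opens by a concealed catch, a flush push plate somewhere along the grey strip in its top. Find the catch with a fingertip and press it fully in, where it stays, so that the aluminium cover pops up by itself. Do not touch the cover, do not pick anything up, and leave everything else on the counter where it stands.

Things in the scene. Friction and masses are not known exactly. Their poses are not given: they have to be found in the camera images.
- box: flat blue metal document box, fixed to the counter, 210 (its x) x 330 (its y) x 60 mm tall; origin at the centre of its underside, z up. Its top has two parts: the near part (box x from -105 to -26 mm) is a blue fascia with a long slot, the far part is an aluminium cover
- slot (a point): middle of the slot in the fascia, on the surface of the rigid grey strip that fills the slot; axes as the box's. The slot is 54 mm (x) by 144 mm (y); the strip lies 2.5 mm below the fascia, 57.5 mm above the counter. The catch, a 42 mm (x) by 46 mm (y) bare-metal plate flush with the strip, lies on the slot's centre line (x = 0) at an unknown y
- slot_right (a point): end of the stretch where the centre of the catch can lie, on the strip at y = -45 mm from the middle of the slot. The strip does not give when pressed on; the catch does, if the whole fingertip is within its seam
- slot_left (a point): the other end of that stretch, on the strip at y = +45 mm
- catch (a joint): how far the catch plate is pressed straight down, in m: 0 flush (out), 0.006 fully in, at a hard stop. It resists with a steady 3 to 4 N (briefly several N more if struck fast) and stays in where it is left, it does not spring back. A narrow dark seam surrounds it
- cover (a joint): angle of the cover in rad: 0 shut and flush, about 0.24 popped open. It is linked to the catch: 40 rad per metre of catch travel, so it rises as the catch goes in and stays up
- cover_unit: the aluminium cover with its hinge: a 126 x 328 x 3 mm plate on the far part of the box, its top level with the fascia. Origin on the hinge line, which runs along the box's y at box x = -23.5 mm, 57.5 mm above the counter (44.5 mm beyond the middle of the slot); the cover's far edge rises about 30 mm when popped. This entry's pose is that of the hinge and does not turn with the cover
- clipboard: aluminium clipboard with paper and a steel spring clip, lying flat, 315 x 230 x 22 mm; origin at the centre of its underside. A bystander
- tidy: red plastic desk tidy with pens, 100 x 160 x 90 mm (pens to 150 mm); origin at the centre of its underside. A bystander
- cactus: white ceramic pot with a green cactus, 90 mm across, 145 mm tall; origin at the centre of its underside. A bystander
- punch: steel hole punch on a black base, 125 x 100 x 56 mm; origin at the centre of its underside. A bystander
- stamp: small wooden hand stamp standing upright just beside the document box on its -y side, 38 mm across, 70 mm tall; origin at the centre of its underside. A bystander
- glue: glue stick with a yellow cap standing upright just beside the document box on its +y side, 28 mm across, 85 mm tall; origin at the centre of its underside. A bystander

How it is judged (in metres and radians):
On the way:
1. the catch is pressed fully in (value of joint catch above 0.0048 m), for 0.2 s.
At the end, for the whole second after the job is handed in: The catch stays in by itself (over 4.8 mm of its 6 mm), the cover stands popped up (over 0.18 rad), and every loose thing is within 12 mm of where it stood (value of joint catch above 0.0048 m and value of joint cover above 0.18 rad and distance of each of clipboard, tidy, cactus, punch, stamp, glue from where it was at the start of the episode below 0.012 m); the robot touches nothing.
It fails at once if a loose thing on the counter is shifted, knocked over or picked up (12 mm) (distance of any of clipboard, tidy, cactus, punch, stamp, glue from where it was at the start of the episode above 0.012 m).
It fails at once if the cover is touched (over 2 N) instead of popping up by itself (contact force between any of the fingers, the arm and cover_unit above 2 N).
It also fails if it takes over 45 s, if anything falls off the work surface, if the arm or the gripper's body presses on something with over 40 N, if the wrist force passes 120 N, or if a joint passes its speed limit or range.

### The arm

A 7-joint arm with a two-finger parallel gripper is mounted at the origin on the work surface. World frame = base frame: x ahead of the robot, y to its left, z up, the work surface at z = 0. Lengths are in m, angles in degrees, forces in N, time in s.
With the tool pointing down it reaches from about 0.425 to 0.875 m from the base axis. Payload 4.7 kg.
Tool frame: the origin (TCP) lies on the centre line of the jaws, within the pads' length; the fingertips stand 17 mm ahead of it and the grasp point (between the pads) lies 2 mm behind it; z points along the fingers, y is the direction in which the jaws open and shut (so a half turn about z gives the same grasp; the last joint's range is limited). The gripper opens to 85 mm and grips with 20 to 120 N. Pads are 22 mm wide; open, the fingers measure 114 mm over their backs; the gripper's body (76 mm by 85 mm) begins 54 mm behind the grasp point. The pads swing forward as they close: fully open they stand 13 mm farther back than shut.
Start: joints at [-64.509, 18.392, -4.016, 83.108, 1.295, 78.541, -3.26], TCP at [0.271, 0.591, 0.248] pointing down, gripper open.
Joint ranges: [-163.93, 163.93], [-17.29, 119.83], [-79.2, 71.16], [3.27, 140.29], [-89.18, 269.18], [5.43, 117.66], [-154.24, 154.24]. Speed limits (degrees/s): [147.25, 147.25, 180, 180, 180, 180, 180].

### API

Orientations are given as a 3x3 rotation matrix whose columns are the frame's x, y, z axes.
In Python, from workcell import env, read_camera, camera_model gives the robot as it stands.
- The arm moves only by the tool apply_moves, never from a script. Its argument "motion" is text: rows parted by semicolons, each of 6 numbers parted by spaces: the shift along the world's x, y, z in mm, then the turn, a rotation vector about the world's x, y, z in degrees. A call has 1 to 10 rows; each row shifts and turns the commanded pose from where the row before left it; what a row does not reach is not made up. A row lasts 1/8 s, in which the tool goes at most 62.5 mm and 10.7 degrees, less where a joint would pass 70% of its speed; a pose out of reach is approached as far as the arm can. A call is refused whole if a number of a shift passes 62.5 or a number of a turn 10.7, either way. A call with a gripper value outside its range is refused whole. "grip" is the finger opening in mm, from 0 to 85.4, set as the call begins (left out, the last holds). The fingers move at their own pace and stop on an object; "force" is the grip in N (left out, the last holds). Time passes only in rows, so rows that do not move let the fingers close. It gives the time, the measured TCP pose, the force and the opening at its end, in the units of the state.
- env.read_state(): the state, without advancing time (a new reading comes with each control period).
- read_camera(name): name is "scene" or "top"; returns the picture (480x640x3 uint8, blue, green, red); there is no depth.
- camera_model(name): a dict with "camera_matrix" (3x3 intrinsics, pixels), "pose" (4x4, takes a point from camera to world coordinates). Camera axes: x right, y down, z forward; pixel columns grow to the right and rows downward; lengths in m; the calibration is good to about 2 mm. A picture is of the moment at which its call begins. camera_model takes no time and is no camera call.
- env.hand_in(): hands the job in, once; it reports no verdict.
The state is a dict: "t": time; "joint_positions": joint angles; "qd": joint speeds; "effort": joint torques, N m; "tool_pos": TCP position; "ee_rot": TCP orientation; "force": force on the tool from outside, world axes, zero at the start; "moment": the same for the moment, N m; "finger_gap": finger opening in m.
Only numpy, scipy, OpenCV 4.12 (cv2) and the standard library are available. Lean on these libraries where they do the work, as an engineer would, in place of code of your own. Each camera call takes 0.05 s, during which the arm holds its last target.

## Working session

There is one attempt and no reset: what is moved stays moved. The work goes in short steps, Python scripts to look and compute and a tool call to move; the robot and the scene stay as the last step left them, time stands still between calls to the robot, and variables do not carry over. Pictures are saved under pics/ and viewed, and the job is handed in when it is done.

Besides the shell and the picture viewer there is one more tool, called by a JSON object that holds its "op" and its "data". apply_moves: Moves the arm, as the interface text tells. Its arguments: {"type":"object","properties":{"motion":{"type":"string"},"grip":{"type":"number"},"force":{"type":"number"}},"required":["motion"]}

```bash
ls; mkdir -p pics
python3 - <<'E'
from workcell import env, read_camera, camera_model
import cv2
s=env.read_state(); print(s)
for n in("scene","top"):
    cv2.imwrite(f"pics/{n}0.png",read_camera(n)); m=camera_model(n); print(n,m)
E
```

```text
pics
{'t': 0.0, 'joint_positions': array([-64.51045261,  18.44067685,  -4.0150312 ,  83.17602697,
         1.29370483,  78.53981347,  -3.26098915]), 'qd': array([-0.08760333,  0.04504605, -0.02866137, -0.05766621, -0.02988182,
       -0.04186256,  0.01822236]), 'effort': array([-4.54904466e-04, -4.93590724e+01, -3.82433776e-01, -3.14337373e+01,
        1.29833131e-02,  1.15885600e-02,  5.06157846e-06]), 'tool_pos': array([0.27125438, 0.59013563, 0.2471952 ]), 'ee_rot': array([[-9.08643118e-01,  4.17572914e-01, -7.37962820e-04],
       [ 4.17573559e-01,  9.08641340e-01, -1.79963699e-03],
       [-8.09361392e-05, -1.94338153e-03, -9.99998108e-01]]), 'force': array([-0.68320736,  0.15686535,  0.08097282]), 'moment': array([0.02251608, 0.05678918, 0.00521861]), 'finger_gap': 0.08509595567545501}
scene {'camera_matrix': array([[507.75374878,   0.        , 324.2480397 ],
       [  0.        , 507.75374878, 240.65906317],
       [  0.        ,   0.        ,   1.        ]]), 'pose': array([[-0.52578976,  0.44205897, -0.72672484,  1.37456152],
       [ 0.85057605,  0.28136694, -0.44424434,  0.54499514],
       [ 0.00809415, -0.85171387, -0.52394463,  0.72868507],
       [ 0.        ,  0.        ,  0.        ,  1.        ]])}
top {'camera_matrix': array([[515.14956847,   0.        , 318.75986596],
       [  0.        , 515.14956847, 234.1669857 ],
       [  0.        ,   0.        ,   1.        ]]), 'pose': array([[-0.02601872, -0.98071418,  0.19370785,  0.18795949],
       [-0.99960783,  0.0235171 , -0.01520311, -0.0148934 ],
       [ 0.01035446, -0.19402744, -0.98094145,  1.48498673],
       [ 0.        ,  0.        ,  0.        ,  1.        ]])}
```

View pics/scene0.png

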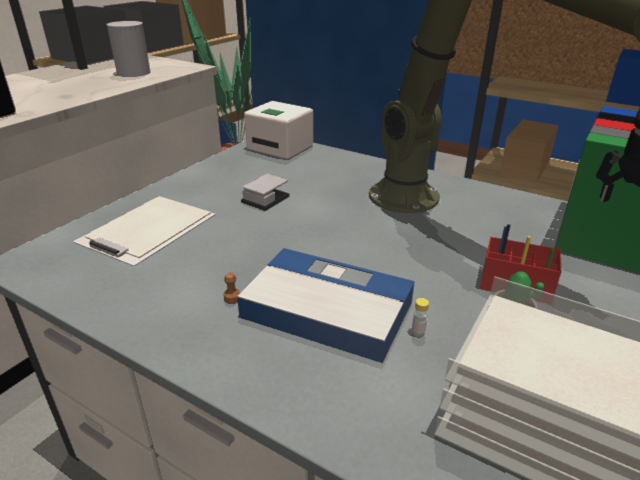

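View pics/top0.png

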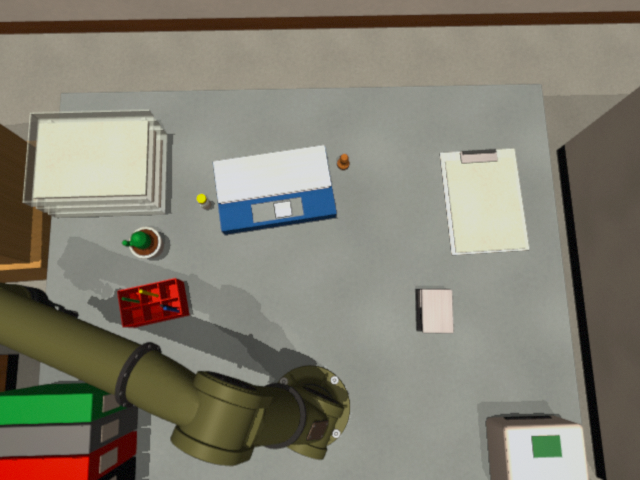

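The plate shows as a light square in the grey strip, at about (283,209) in top and (333,271) in scene. I'll zoom in on both.

Run:
```python
import cv2,numpy as np
a=cv2.imread("pics/top0.png")[135:245,190:360]; b=cv2.imread("pics/scene0.png")[240:370,220:440]
cv2.imwrite("pics/tz.png",cv2.resize(a,None,fx=4.7,fy=4.7,interpolation=cv2.INTER_CUBIC))
cv2.imwrite("pics/sz.png",cv2.resize(b,None,fx=3.6,fy=3.6,interpolation=cv2.INTER_CUBIC))
```

```text
(no output)
```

View pics/tz.png

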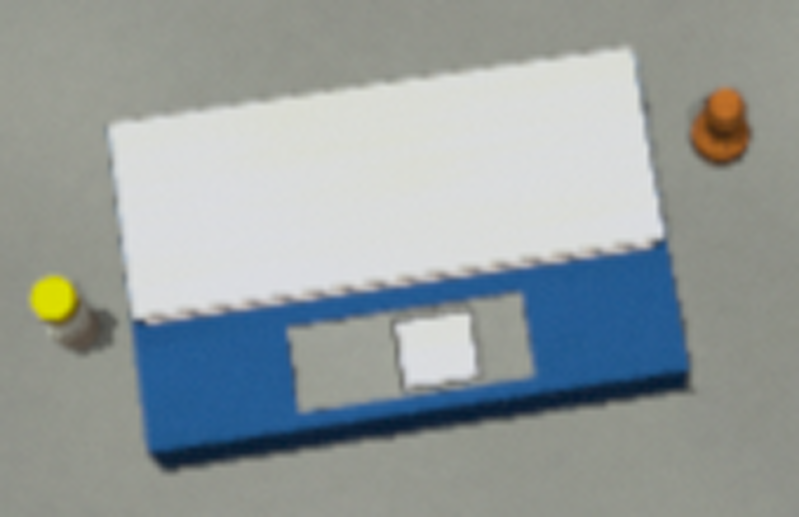

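View pics/sz.png

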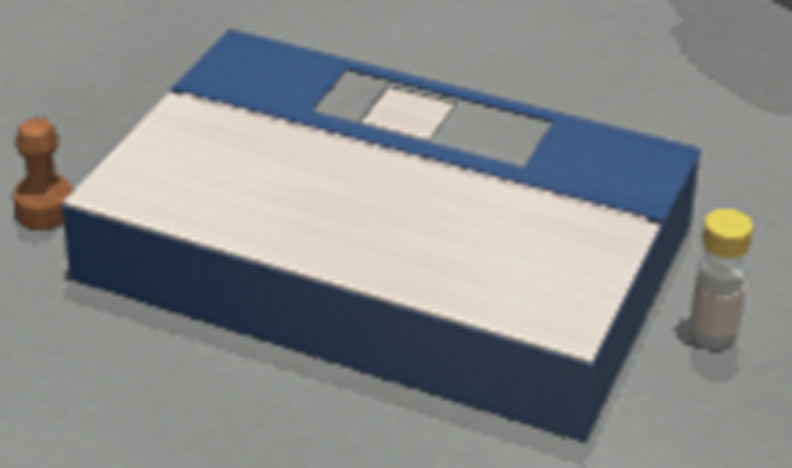

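```bash
cat > h.py <<'E'
import numpy as np,cv2
from workcell import env, read_camera, camera_model
M={n:camera_model(n) for n in("scene","top")}
def P(n):
    T=np.linalg.inv(M[n]["pose"]); return M[n]["camera_matrix"]@T[:3]
def tri(pt,ps):
    X=cv2.triangulatePoints(P("top"),P("scene"),np.array(pt,float).reshape(2,1),np.array(ps,float).reshape(2,1)); X=X[:3,0]/X[3]
    return X
def plane(n,p,z):
    m=M[n]; d=m["pose"][:3,:3]@np.linalg.inv(m["camera_matrix"])@np.array([*p,1.]); c=m["pose"][:3,3]
    return c+d*(z-c[2])/d[2]
def proj(n,X):
    q=P(n)@np.array([*X,1.]); return q[:2]/q[2]
zt=lambda p:((p[0]+.5)/4.7-.5+190,(p[1]+.5)/4.7-.5+135)
zs=lambda p:((p[0]+.5)/3.6-.5+220,(p[1]+.5)/3.6-.5+240)
E
python3 - <<'E'
from h import *
np.set_printoptions(precision=4,suppress=True)
# order near-y, near+y, far+y, far-y
D={"box":([(688,372),(155,455),(110,124),(632,47)],[(230,30),(698,150),(593,361),(66,207)],.06),
"slot":([(536,378),(298,412),(288,327),(523,294)],[(346,71),(551,123),(530,166),(315,110)],.06),
"plate":([(478,381),(404,389),(395,321),(473,312)],[(387,88),(456,103),(434,138),(361,124)],.0575)}
for k,(t,s,z) in D.items():
    X=np.array([tri(zt(a),zs(b)) for a,b in zip(t,s)])
    A=np.array([plane("top",zt(a),z) for a in t]);B=np.array([plane("scene",zs(a),z) for a in s])
    print(k,"tri",X.mean(0),"top",A.mean(0),"scene",B.mean(0))
    for Y in(X,A,B):
        d=(Y[1]-Y[0]+Y[2]-Y[3])/2; e=(Y[3]-Y[0]+Y[2]-Y[1])/2
        print("  len y %.4f x %.4f yaw %.2f"%(np.hypot(*d[:2]),np.hypot(*e[:2]),np.degrees(np.arctan2(-d[0],d[1]))))
E
```

```text
box tri [0.6104 0.0878 0.0579] top [0.6098 0.0876 0.06  ] scene [0.6126 0.0894 0.06  ]
  len y 0.3265 x 0.2107 yaw 7.77
  len y 0.3249 x 0.2105 yaw 7.65
  len y 0.3263 x 0.2103 yaw 7.89
slot tri [0.5434 0.0797 0.0594] top [0.5433 0.0795 0.06  ] scene [0.544  0.0804 0.06  ]
  len y 0.1445 x 0.0520 yaw 7.16
  len y 0.1442 x 0.0532 yaw 6.97
  len y 0.1438 x 0.0486 yaw 8.01
plate tri [0.545  0.0636 0.0571] top [0.5448 0.0639 0.0575] scene [0.5457 0.0637 0.0575]
  len y 0.0477 x 0.0425 yaw 7.02
  len y 0.0463 x 0.0430 yaw 5.24
  len y 0.0477 x 0.0427 yaw 12.63
```

The two views agree. The plate centre is at (0.545, 0.064, 0.0575) and the box yaw is about 7.7°. The closed jaws must turn about +32° in yaw to line up with the box's y axis.

{"op": "apply_moves", "data": {"motion": "25 -48 0 0 0 3;25 -48 0 0 0 3;25 -48 0 0 0 3;25 -48 0 0 0 3;25 -48 0 0 0 3;25 -48 0 0 0 3;25 -48 0 0 0 3;25 -48 0 0 0 3;25 -48 0 0 0 3;25 -48 0 0 0 3", "grip": 0, "force": 40}}

```text
t: 1.35
tool_pos: [0.5218, 0.109, 0.2481]
ee_rot: [[-0.996, -0.095, -0.0], [-0.095, 0.996, 0.0], [0.0, 0.0, -1.0]]
force: [1.4, 0.3, 0.4]
finger_gap: 0.0001
```

{"op": "apply_moves", "data": {"motion": "24 -46 0 0 0 2.4;0 0 0 0 0 0;0 0 0 0 0 0;0 0 0 0 0 0"}}

```text
t: 1.85
tool_pos: [0.5449, 0.0663, 0.2481]
ee_rot: [[-0.991, -0.137, -0.001], [-0.137, 0.991, 0.0], [0.001, 0.001, -1.0]]
force: [0.1, 0.2, -0.7]
finger_gap: 0.0
```

Run:
```python
from h import *
s=env.read_state(); print(s['t'],s['tool_pos'],s['ee_rot'],s['force'],s['finger_gap'],s['joint_positions'])
```

```text
1.85 [0.54488872 0.06630689 0.24809539] [[-9.90594557e-01 -1.36828355e-01 -6.52500069e-04]
 [-1.36828690e-01  9.90594599e-01  4.99788840e-04]
 [ 5.77977760e-04  5.84368834e-04 -9.99999662e-01]] [ 0.0530691   0.22194127 -0.69980604] 7.409987148048233e-06 [-27.94962374   5.97471186  19.70549446  98.37911995  -2.10741647
  76.03568013  90.03131646]
```

{"op": "apply_moves", "data": {"motion": "0 -2 -30 0 0 0;0 0 -40 0 0 0;0 0 -40 0 0 0;0 0 -30 0 0 0;0 0 -8 0 0 0;0 0 0 0 0 0;0 0 0 0 0 0"}}

```text
t: 2.72
tool_pos: [0.5466, 0.0631, 0.1019]
ee_rot: [[-0.991, -0.135, 0.003], [-0.135, 0.991, 0.001], [-0.003, 0.0, -1.0]]
force: [0.7, 0.4, 0.1]
finger_gap: -0.0
```

Run:
```python
from h import *
a=read_camera("top");b=read_camera("scene")
cv2.imwrite("pics/t1.png",cv2.resize(a[135:265,190:360],None,fx=4.5,fy=4.5,interpolation=cv2.INTER_CUBIC))
cv2.imwrite("pics/s1.png",cv2.resize(b[190:350,220:440],None,fx=3.6,fy=3.6,interpolation=cv2.INTER_CUBIC))
s=env.read_state(); print(s['tool_pos'],s['force'])
```

```text
[0.54642116 0.06289587 0.10177651] [ 0.33073219 -0.65343421 -0.50434637]
```

View pics/t1.png

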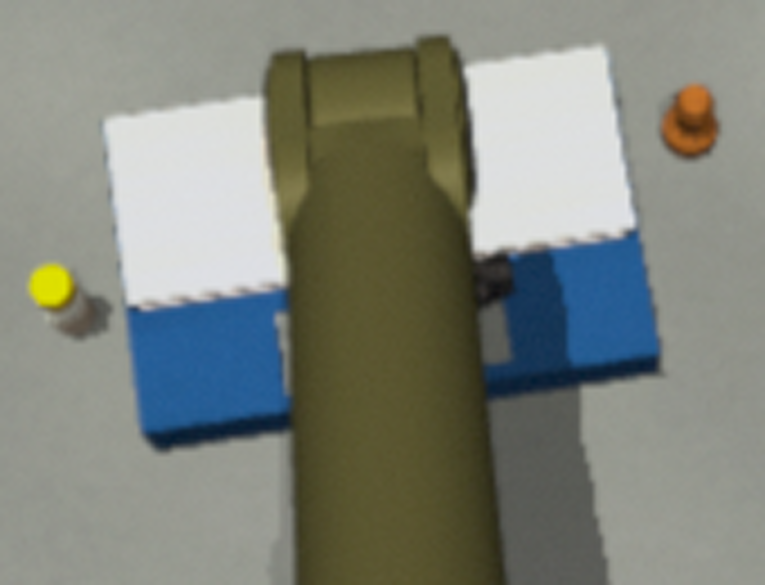

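View pics/s1.png

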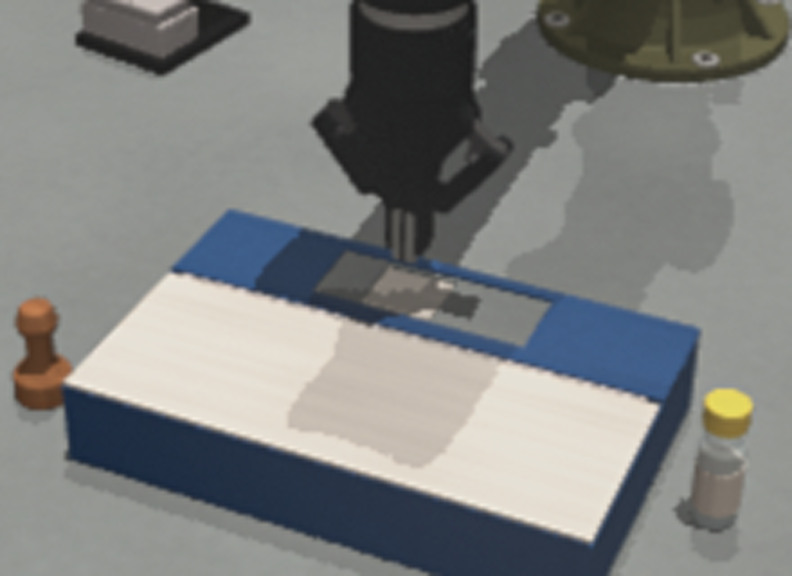

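Run:
```python
from h import *
for X in [(.5464,.0629,.0848),(.545,.0637,.0575)]:
    p=proj("scene",X);print((p-[220,190]+.5)*3.6-.5)
```

```text
[408.55690334 257.62759934]
[410.01802272 292.44253137]
```

{"op": "apply_moves", "data": {"motion": "-1 1 -8 0 0 0;0 0 -8 0 0 0;0 0 -4 0 0 0;0 0 -2 0 0 0;0 0 -1 0 0 0;0 0 -1 0 0 0;0 0 -1 0 0 0;0 0 0 0 0 0"}}

```text
t: 3.82
tool_pos: [0.5445, 0.0636, 0.0754]
ee_rot: [[-0.991, -0.134, 0.0], [-0.134, 0.991, 0.0], [-0.0, 0.0, -1.0]]
force: [1.1, 0.1, -0.1]
finger_gap: -0.0004
```

{"op": "apply_moves", "data": {"motion": "0 0 -0.5 0 0 0;0 0 -0.5 0 0 0;0 0 -0.5 0 0 0;0 0 -0.5 0 0 0;0 0 -0.5 0 0 0;0 0 0 0 0 0"}}

```text
t: 4.58
tool_pos: [0.5445, 0.0636, 0.0729]
ee_rot: [[-0.991, -0.134, 0.0], [-0.134, 0.991, 0.0], [-0.0, 0.0, -1.0]]
force: [-1.4, -0.0, 2.3]
finger_gap: 0.0001
```

{"op": "apply_moves", "data": {"motion": "0 0 -0.5 0 0 0;0 0 -0.5 0 0 0;0 0 0 0 0 0"}}

```text
t: 4.95
tool_pos: [0.5445, 0.0636, 0.0718]
ee_rot: [[-0.991, -0.134, 0.0], [-0.134, 0.991, 0.0], [-0.0, 0.0, -1.0]]
force: [-0.5, -0.4, 2.1]
finger_gap: 0.0
```

The tip is still going down at a steady 2 to 3 N, so it's on the catch and not on the rigid strip. I'll keep pressing towards the stop.

{"op": "apply_moves", "data": {"motion": "0 0 -0.5 0 0 0;0 0 -0.5 0 0 0;0 0 -0.5 0 0 0;0 0 -0.5 0 0 0;0 0 0 0 0 0"}}

```text
t: 5.58
tool_pos: [0.5445, 0.0636, 0.0698]
ee_rot: [[-0.991, -0.134, 0.0], [-0.134, 0.991, 0.0], [-0.0, 0.0, -1.0]]
force: [0.2, 0.4, 2.1]
finger_gap: -0.0004
```

{"op": "apply_moves", "data": {"motion": "0 0 -0.5 0 0 0;0 0 -0.5 0 0 0;0 0 0 0 0 0"}}

```text
t: 5.95
tool_pos: [0.5445, 0.0636, 0.0688]
ee_rot: [[-0.991, -0.134, 0.0], [-0.134, 0.991, 0.0], [-0.0, 0.0, -1.0]]
force: [0.0, 0.2, 2.2]
finger_gap: 0.0003
```

{"op": "apply_moves", "data": {"motion": "0 0 -0.4 0 0 0;0 0 -0.4 0 0 0;0 0 0 0 0 0"}}

```text
t: 6.32
tool_pos: [0.5446, 0.0636, 0.0686]
ee_rot: [[-0.991, -0.134, 0.0], [-0.134, 0.991, 0.0], [-0.0, 0.0, -1.0]]
force: [-2.6, -0.5, 6.2]
finger_gap: 0.0001
```

{"op": "apply_moves", "data": {"motion": "0 0 -0.4 0 0 0;0 0 0 0 0 0"}}

```text
t: 6.58
tool_pos: [0.5446, 0.0636, 0.0686]
ee_rot: [[-0.991, -0.134, 0.0], [-0.134, 0.991, 0.0], [-0.0, 0.0, -1.0]]
force: [-3.6, -0.0, 9.7]
finger_gap: 0.0
```

The tip has stopped at z = 0.0686 and the force is climbing to 9.7 N, so that's the hard stop. Now straight up, then a look.

{"op": "apply_moves", "data": {"motion": "0 0 0 0 0 0;0 0 0 0 0 0;0 0 2 0 0 0;0 0 6 0 0 0;0 0 20 0 0 0;0 0 35 0 0 0;0 0 40 0 0 0;0 0 40 0 0 0;0 0 20 0 0 0"}}

```text
t: 7.7
tool_pos: [0.5453, 0.0636, 0.2332]
ee_rot: [[-0.991, -0.134, 0.003], [-0.134, 0.991, 0.001], [-0.003, 0.0, -1.0]]
force: [-1.0, -0.6, 0.1]
finger_gap: -0.0001
```

{"op": "apply_moves", "data": {"motion": "-15 40 0 0 0 0;-15 40 0 0 0 0;-15 40 0 0 0 0;-15 40 0 0 0 0;-15 40 0 0 0 0;-10 40 0 0 0 0;0 0 0 0 0 0;0 0 0 0 0 0;0 0 0 0 0 0"}}

```text
t: 8.82
tool_pos: [0.4602, 0.3021, 0.2306]
ee_rot: [[-0.991, -0.132, 0.0], [-0.132, 0.991, -0.0], [-0.0, -0.0, -1.0]]
force: [0.0, 0.1, -0.3]
finger_gap: -0.0002
```

Run:
```python
from h import *
a=read_camera("top");b=read_camera("scene")
cv2.imwrite("pics/t2.png",a)
cv2.imwrite("pics/s2.png",b)
cv2.imwrite("pics/s2z.png",cv2.resize(b[210:370,220:440],None,fx=3.6,fy=3.6,interpolation=cv2.INTER_CUBIC))
s=env.read_state(); print(s['t'],s['tool_pos'],s['force'],abs(s['qd']).max())
```

```text
8.925 [0.46004106 0.30244381 0.23073122] [-0.46299281 -0.0577271  -0.35098573] 0.3126370203219224
```

View pics/t2.png

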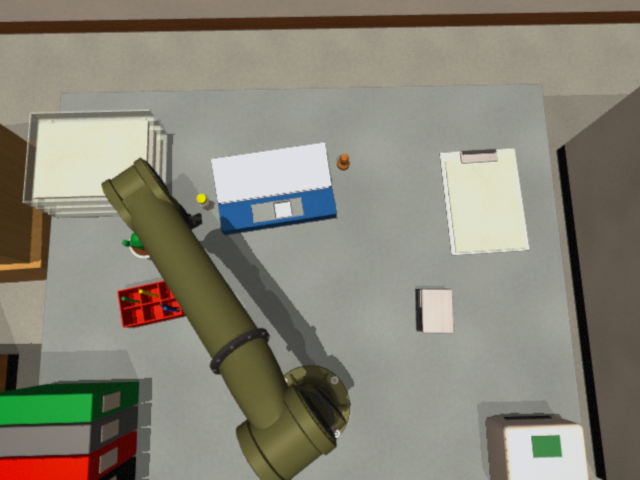

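View pics/s2z.png

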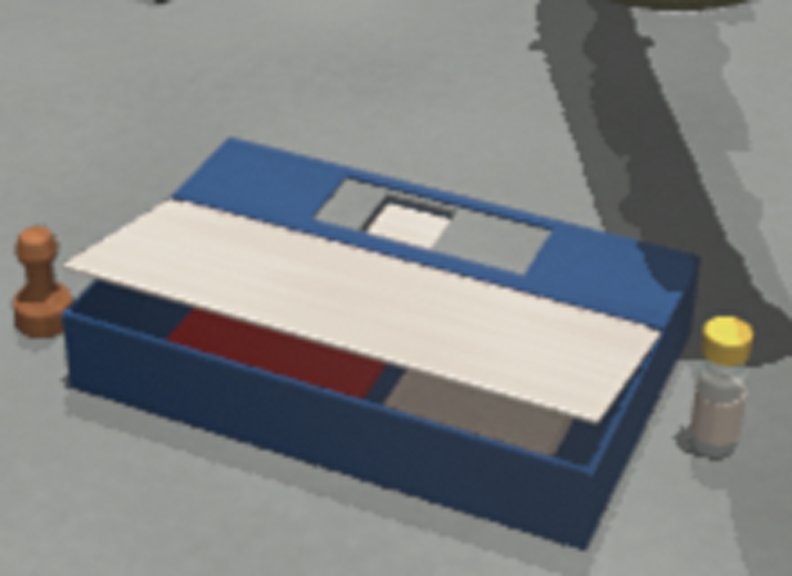

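The plate is sunk about (340,271) in the full scene image, and the cover is up. Stamp and glue are where they were. I'll measure the cover angle, then hand in.

Run:
```python
from h import *
z=lambda p:((p[0]+.5)/3.6-.5+220,(p[1]+.5)/3.6-.5+210)
for t,s in(((211.3,158.5),(598,422)),((325.5,144),(66,264))):
    X=tri(t,z(s)); print(X, np.arcsin((X[2]-.06)/.126))
env.hand_in()
```

```text
[0.68951681 0.26329163 0.089133  ] 0.23332562044965313
[ 0.72751853 -0.06326646  0.08639368] 0.21103664324644694
the job is handed in; nothing more can be done
```

The catch is pressed fully in, the cover has popped up by itself, and the job is handed in; the hand-in reported no verdict.

- **Finding the catch:** I located the plate from both cameras at about (0.545, 0.064, 0.0575) m, with the box turned about 7.7°.
- **Pressing:** I closed the jaws, lined them up with the plate and pressed slowly. It gave at a steady 2.1–2.3 N, a little under the stated 3–4 N. It reached the hard stop after about 6 mm, where the force rose to 9.7 N without further travel. I held it there, then lifted straight up.
- **Cover:** the last pictures show the plate sunk and staying in. The cover stands at about 0.21–0.23 rad, measured at its two far corners; the limit is 0.18.
- **Surroundings:** stamp and glue looked unmoved in both views, and clipboard and punch in the top view. The arm partly hid the cactus and tidy in the last top picture, but what showed was in place. The wrist force near zero at the end also shows the arm touching nothing.

The job took about 9 s of the 45 s allowed.

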